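Brush out the tipped key-blank bin

ROBOT

A 6-joint arm with a two-finger parallel gripper is mounted at the origin on the work surface. World frame = base frame: x ahead of the robot, y to its left, z up, the work surface at z = 0. Lengths are in m, angles in rad, forces in N, time in s.
With the tool pointing down it reaches from about 0.3 to 0.75 m from the base axis. Payload 8.5 kg.
Tool frame: the origin (TCP) lies midway between the tips of the shut fingers; the grasp point (between the pads) lies r.tcp_to_grasp behind it (r.tcp_to_grasp is the distance from the TCP to the grasp point, in m); z points along the fingers, y is the line along which they close (so a half turn about z gives the same grasp; the last joint's range is limited). The gripper opens to 88 mm and grips with 3 to 60 N. Pads are 18 mm wide; open, the fingers measure 123 mm over their backs; the gripper's body (75 mm by 187 mm) begins 45 mm behind the grasp point.
Start: joints at [0.89, 0.381, 1.297, -0, 1.464, -0.215], TCP at [0.247, 0.491, 0.203] pointing down, gripper open.
Joint ranges: [-3.11, 3.11], [-0.89, 2.33], [0.22, 2.48], [-1.42, 4.56], [0.17, 2.85], [-2.88, 2.88]. Speed limits (rad/s): [2.39, 2.39, 3.14, 3.14, 3.14, 3.14].

INTERFACE

Orientations are given as a unit quaternion [x, y, z, w].
In Python, from workcell import r gives the robot as it stands.
- The arm moves only by the tool apply_moves, never from a script. Its argument "moves" is a list of rows, each an object with "jaw": the closure, from 0 (fully open) to 1 (shut); "linear": the shift along the tool's x, y, z normalised to -1 to 1, where 1 is 0.75 m, a list of three; "roll": the turn about the tool's z normalised to -1 to 1, where 1 is 90 degrees. A call has 1 to 20 rows; each row is the pose to reach, as a shift and turn from the pose commanded when the call began, along the tool's axes at that moment; what a row does not reach only later rows make up. A row lasts 1/10 s, in which the tool goes at most 50 mm and 8.59 degrees, less where a joint would pass 70% of its speed; a pose out of reach is approached as far as the arm can. A call with a number of a shift or a turn outside -1 to 1 is refused whole. A call with a gripper value outside its range is refused whole. The fingers move at their own pace and stop on an object; "newtons" is the grip in N (left out, the last holds). Time passes only in rows, so rows that repeat a pose let the fingers close. It gives the time, the measured TCP pose, the force, the opening and the grip force at its end, in the units of the state.
- r.read_state(): the state, without advancing time (a new reading comes with each control period).
- r.grab_frame(name): name is "scene" or "top" or "wrist"; returns a dict with "img" (400x640x3 uint8, red, green, blue), "intrinsics" (3x3 intrinsics, pixels), "rvec" (rotation vector, rad) and "tvec" (3), from world to camera coordinates, as OpenCV has them; the wrist camera has in their place "hand_eye" (4x4, takes a point from camera to tool coordinates, whose origin is the TCP and whose axes are the flange's). Camera axes: x right, y down, z forward; pixel columns grow to the right and rows downward; lengths in m; the calibration is good to about 2 mm. A picture is of the moment at which its call begins: read the wrist's pose just before it. There is no depth.
- r.hand_in(): hands the job in; it is judged then, once.
The state is a dict: "time_s": time; "qpos": joint angles; "dq": joint speeds; "tau": joint torques, N m; "tcp_pos": TCP position; "orientation": TCP orientation; "contact_force": force on the tool from outside, world axes, zero at the start; "ft_torque": the same for the moment, N m; "gripper_width": finger opening in m; "finger_force": force on a finger pad.
Only numpy, scipy, OpenCV 4.12 (cv2) and the standard library are available. Lean on these libraries where they do the work, as an engineer would, in place of code of your own. Each camera call takes 0.05 s, during which the arm holds its last target. There are 200 camera calls.

TASK

Pull the deburring brush out of its cup and brush out the tipped bin: with the bristles laid along the bin's sloping front wall and lightly touching it, sweep from the floor of the bin up to the lip, twice. Then stand the brush back in its cup, bristles down, and let go. Leave the bin tipped at the angle it has now, the cup standing where it is, and the other things on the counter alone.

Things in the scene. Friction and masses are not known exactly. Their poses are not given: they have to be found in the camera images.
- brush: Deburring brush, 200 mm, 130 g, round: wire bristle head (rigid) 26 mm in diameter, 60 mm long; stem 11 mm in diameter, 28 mm; chrome handle 18 mm in diameter, z = 88 to 200 mm. Origin: centre of the bristle end face; +z along the axis to the handle's end. Starts in the cup, bristles down, leaning about 11 degrees on the rim, towards the robot or somewhat aside.
- brush_grip (a point): Point on the brush axis, 165 mm from the bristle end (35 mm from the handle's end): a good place to grip. It stands about 170 mm above the counter at the start.
- cup: Red plastic tool cup with a weighted foot, round, loose on the counter, 350 g, 100 mm tall, outside diameter 48 mm at the foot, 51 mm at the rim; inner floor 10 mm above the origin. Origin: centre of its underside; z up.
- cup_rim (a point): Centre of the cup's mouth, 100 mm above the cup's origin. The mouth is 45 mm wide, wall 3 mm. The bristle head is wider than the handle: drawn out along its lean it catches the rim, so stand the brush upright in the middle of the cup, then lift.
- bin: Blue polymer bin, open-topped, tipped forward on a hinge pin at its lower front edge; z leans 30 to 37 degrees from vertical. Origin: middle of the pin axis. +y along the pin, +z from pin to lip along the front wall, +x from front to back wall. Inner faces: front wall x = 0, floor z = 10 mm, back wall x = 80 mm, sides y = +-52 mm. Walls 4 mm.
- bin_floor (a point): Middle of the bin's inner floor (x = 40, y = 0, z = 10 mm of the bin), axes as the bin's. The hinge is stiff: it holds the bin at any angle but gives way at about 0.4 N m, so pressing about 6 N half-way up the front wall, 3.5 N at the lip or 10 N here turns the bin.
- bin_lip (a point): Middle of the top edge of the bin's front wall (x = 0, y = 0, z = 116 mm of the bin), the lip. A finger ledge juts 20 mm out ahead of the wall just below it. The back wall is only 75 mm high; the sides slope down to it.
- housing: Grey sheet-steel cradle that carries the bin, fixed to the counter, 122 mm deep, 142 mm wide, 125 mm high: a 40 mm base, side cheeks and back, open above. Origin: on the counter under the middle of the hinge pin, which is 55 mm up; y as the bin's. Its front is at x = -12 mm, its back at +110 mm.
- padlock: Bystander: brass padlock lying flat, body 56 x 62 x 28 mm, steel shackle on its +x end, 94 mm long in all. Origin: under the middle of its body.
- file: Bystander: black steel file lying flat, 198 mm long, blade 19 x 5 mm towards +x, handle 24 x 18 mm towards -x. Origin: underside, near the middle.
- blank1: Bystander: nickel key blank lying flat, 73 mm long, round bow 25 mm, 3 mm thick. Origin: underside, near the middle; blade towards +x.
- blank2: Bystander: a second key blank like the first.
Not all that is in view belongs to the job. Leave any yellow look-alike of the brush alone. There is more than one size of the housing; the one meant has the size given above.

How it is judged:
On the way, in this order (a step that is already met when the one before it is completed fails the run):
1. the brush is pulled clear of the cup (z of brush in the frame of cup above 0.105 m and angle between cup's own z axis and vertical below 0.3 rad), for 0.05 s.
2. first stroke: the bristle end is down at the bin floor by the front wall (within 8 mm of the floor), the brush lying along the front wall (within 10 degrees) (x of brush in the frame of bin between 0 and 0.035 m and y of brush in the frame of bin between -0.052 and 0.052 m and angle between the z axis of brush and the z axis of bin, either way round below 0.18 rad and z of brush in the frame of bin between 0 and 0.018 m), for 0.05 s.
3. first stroke: on the way up, the bristles rub along the bin's front wall, the brush still lying along it (x of brush in the frame of bin between 0 and 0.03 m and y of brush in the frame of bin between -0.052 and 0.052 m and angle between the z axis of brush and the z axis of bin, either way round below 0.18 rad and z of brush in the frame of bin between 0.03 and 0.095 m and contact force between brush and bin above 0.2 N), for 0.2 s.
4. first stroke: the bristle end is drawn up to the lip of the front wall (z of brush in the frame of bin above 0.105 m and x of brush in the frame of bin between -0.06 and 0.06 m and y of brush in the frame of bin between -0.06 and 0.06 m), for 0.05 s.
5. second stroke: the bristle end is down at the bin floor by the front wall (within 8 mm of the floor), the brush lying along the front wall (within 10 degrees) (all of step 2), for 0.05 s.
6. second stroke: on the way up, the bristles rub along the bin's front wall, the brush still lying along it (all of step 3), for 0.2 s.
7. second stroke: the bristle end is drawn up to the lip of the front wall (all of step 4), for 0.05 s.
At the end, for the whole second after the job is handed in: The brush stands at rest in the cup, bristles down (bristle end within 30 mm of the cup's underside in height and within 20 mm of its middle, leaning less than 23 degrees); the cup is upright (within 6 degrees) and within 40 mm of where it began; the bin's lip is within 8 mm of where it began (horizontal distance between brush and cup below 0.02 m and z of brush in the frame of cup below 0.03 m and angle between brush's own z axis and vertical below 0.4 rad and angle between cup's own z axis and vertical below 0.1 rad and distance of cup from where it was at the start of the episode below 0.04 m and linear speed of brush below 0.03 m/s and distance of bin_lip from where it was at the start of the episode below 0.008 m); the robot touches nothing.
It fails at once if the bin is pushed to another angle (its lip moves more than 8 mm) (distance of bin_lip from where it was at the start of the episode above 0.008 m).
It fails at once if the brush is pressed on the bin with more than 40 N (contact force between brush and bin above 40 N).
It fails at once if the cup is knocked over (angle between cup's own z axis and vertical above 0.6 rad).
It fails at once if the padlock, the file or a key blank is moved more than 15 mm (distance of any of padlock, file, blank1, blank2 from where it was at the start of the episode above 0.015 m).
It also fails if it takes over 69 s, if anything falls off the work surface, if the arm or the gripper's body presses on something with over 40 N, if the wrist force passes 120 N, or if a joint passes its speed limit or range.

## Working session

There is one attempt and no reset: what is moved stays moved. The work goes in short steps, Python scripts to look and compute and a tool call to move; the robot and the scene stay as the last step left them, time stands still between calls to the robot, and variables do not carry over. Pictures are saved under pics/ and viewed, at most 13 in all, crops included, and the job is handed in when it is done.

Besides the shell and the picture viewer there is one more tool, called after ">>>" as name([rows], argument=value, ...), one row to a line, values as JSON. apply_moves: Moves the arm, as the interface text tells. Its arguments: {"type":"object","properties":{"moves":{"type":"array"},"newtons":{"type":"number"}},"required":["moves"]}

```bash
mkdir -p pics; ls; python3 - <<'E'
from workcell import r
import cv2,numpy as np,pickle
s=r.read_state();print({k:np.round(v,3).tolist() for k,v in s.items()},r.tcp_to_grasp)
d={}
for n in ["scene","top","wrist"]:
    f=r.grab_frame(n);d[n]=f;cv2.imwrite(f"pics/{n}0.png",f["img"][...,::-1]);print(n,{k:np.round(v,3).tolist() for k,v in f.items() if k!="img"})
pickle.dump(d,open("f0.pkl","wb"))
E
```

```text
pics
{'time_s': 0.0, 'qpos': [0.89, 0.381, 1.298, 0.0, 1.464, -0.215], 'dq': [-0.001, -0.0, 0.001, -0.0, -0.0, 0.0], 'tau': [-0.0, -43.793, -22.456, 0.071, 0.035, -0.0], 'tcp_pos': [0.247, 0.491, 0.202], 'orientation': [0.231, 0.973, -0.001, -0.0], 'contact_force': [0.128, 0.293, -0.076], 'ft_torque': [0.037, -0.045, 0.032], 'finger_force': 0.0, 'gripper_width': 0.088} 0.0187
scene {'intrinsics': [[481.339, 0.0, 317.263], [0.0, 481.339, 202.971], [0.0, 0.0, 1.0]], 'rvec': [1.18, 2.539, -0.744], 'tvec': [0.314, -0.251, 1.463]}
top {'intrinsics': [[410.915, 0.0, 313.638], [0.0, 410.915, 196.982], [0.0, 0.0, 1.0]], 'rvec': [2.199, -2.156, 0.118], 'tvec': [-0.011, 0.482, 1.052]}
wrist {'intrinsics': [[320.657, 0.0, 321.648], [0.0, 320.657, 200.027], [0.0, 0.0, 1.0]], 'hand_eye': [[0.0, -0.953, -0.304, 0.079], [1.0, 0.0, 0.0, 0.0], [-0.0, -0.304, 0.953, -0.181], [0.0, 0.0, 0.0, 1.0]]}
```

View pics/scene0.png

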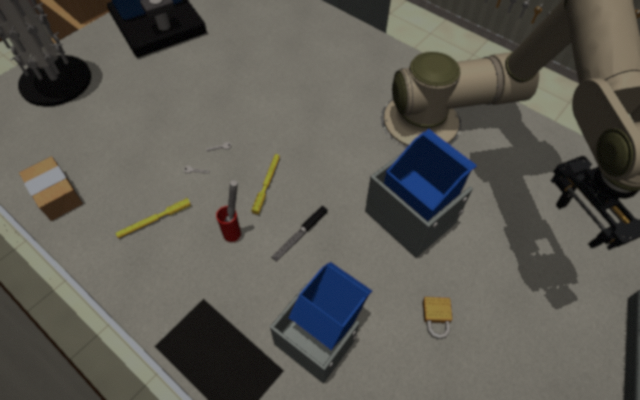

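View pics/top0.png

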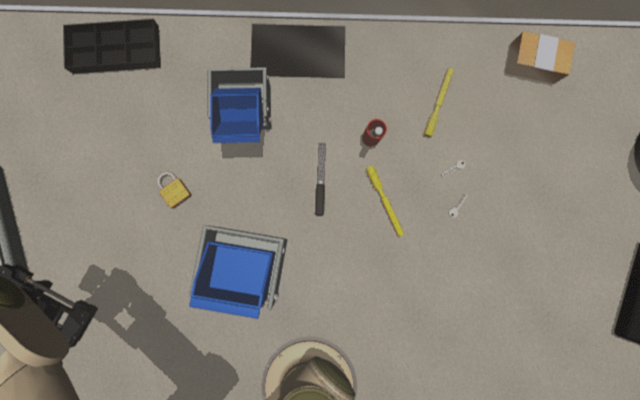

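The tall grey/blue pairs are at top-view (238,105) and (240,270). The near one is about 80 px wide and the far one about 58 px; 142 mm should be about 60 px, so the far one is the target. The red cup with the chrome brush is at (375,131), with yellow decoys beside it. Next I'll zoom in for corner pixels.

```bash
python3 - <<'E'
import pickle,cv2,numpy as np
d=pickle.load(open("f0.pkl","rb"))
def crop(n,x0,y0,w,h,k):
    c=cv2.resize(d[n]["img"][y0:y0+h,x0:x0+w],None,fx=k,fy=k,interpolation=cv2.INTER_CUBIC)
    c=np.clip(c.astype(float)*1.5,0,255).astype(np.uint8)
    for i in range(0,w,10):cv2.line(c,(i*k,0),(i*k,6 if i%50 else 15),(255,255,0),1)
    for i in range(0,h,10):cv2.line(c,(0,i*k),(6 if i%50 else 15,i*k),(255,255,0),1)
    return c[...,::-1]
a=crop("top",195,60,90,100,5); b=crop("top",350,110,50,50,6)
a2=np.hstack([a,np.zeros((a.shape[0],10,3),np.uint8),np.vstack([b,np.zeros((a.shape[0]-b.shape[0],b.shape[1],3),np.uint8)])])
cv2.imwrite("pics/c_top.png",a2)
a=crop("scene",260,250,120,130,4); b=crop("scene",200,170,60,80,5)
H=max(a.shape[0],b.shape[0]);p=lambda m:np.vstack([m,np.zeros((H-m.shape[0],m.shape[1],3),np.uint8)])
cv2.imwrite("pics/c_scene.png",np.hstack([p(a),p(b)]))
E
```

```text
(no output)
```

View pics/c_top.png

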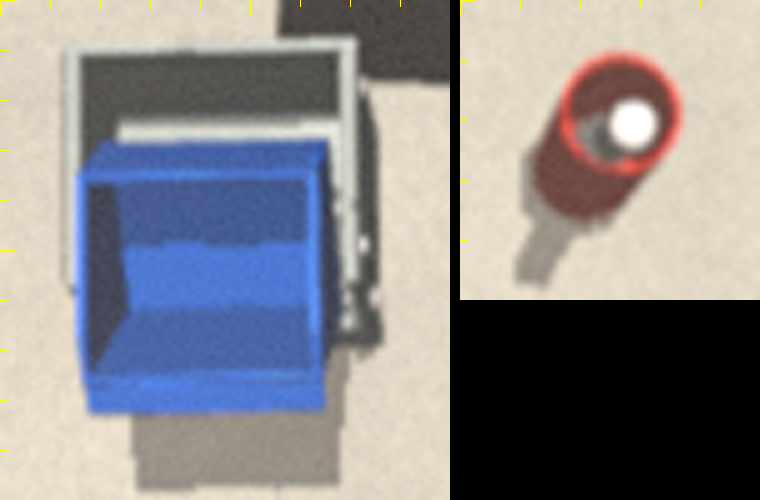

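View pics/c_scene.png

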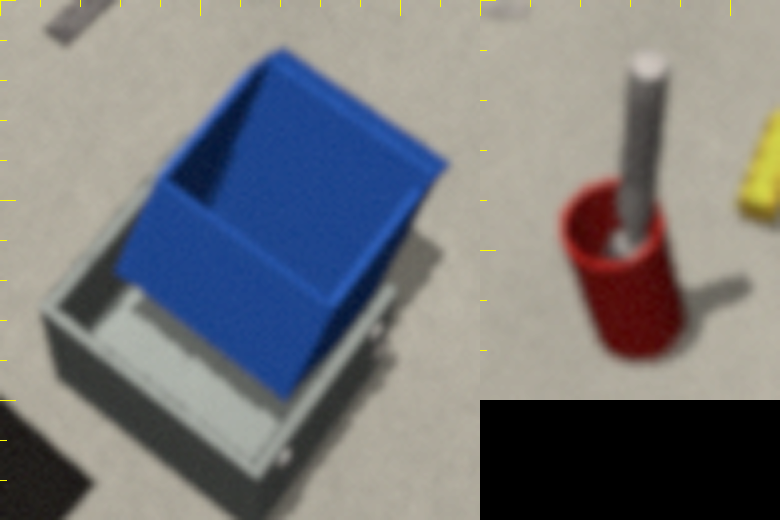

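Crop pixels to use. Top view: housing back corners (207.4,68.6) and (266.4,67.6), lip inner edge (213.4,135) to (259,134.4), cup mouth (376.7,128.8), handle end (378.8,130.8). Scene view: back corners (270.7,327) and (325,368.7), mouth (226.4,215), handle end (234,183).

```bash
cat > h.py <<'E'
import cv2,numpy as np,pickle
d=pickle.load(open("f0.pkl","rb"))
def ray(n,p):
    f=d[n];R=cv2.Rodrigues(f["rvec"])[0];c=-R.T@f["tvec"]
    v=R.T@np.linalg.inv(f["intrinsics"])@[p[0],p[1],1];return c,v/np.linalg.norm(v)
def plane(n,p,z):
    c,v=ray(n,p);return c+v*(z-c[2])/v[2]
def tri(p,q,a="top",b="scene"):
    c1,v1=ray(a,p);c2,v2=ray(b,q);s=np.linalg.lstsq(np.c_[v1,-v2],c2-c1,rcond=None)[0]
    x,y=c1+s[0]*v1,c2+s[1]*v2;return (x+y)/2,np.linalg.norm(x-y)
E
python3 - <<'E'
from h import *
np.set_printoptions(precision=4,suppress=True)
# crop px -> image px uses (u+.5)/k-.5
cr=lambda x,y,x0,y0,k:((x+.5)/k-.5+x0,(y+.5)/k-.5+y0)
T=lambda x,y:cr(x,y,195,60,5);S=lambda x,y:cr(x,y,260,250,4)
print("mouth",tri(cr(160,113,350,110,6),cr(132,225,200,170,5)),plane("top",cr(160,113,350,110,6),.1),plane("scene",cr(132,225,200,170,5),.1))
print("end",tri(cr(173,125,350,110,6),cr(170,65,200,170,5)))
BL,BR=T(62,43),T(357,38)
print("top back corners",plane("top",BL,.125),plane("top",BR,.125))
print("tri",tri(BL,S(260,475)),tri(BR,S(43,308)),plane("scene",S(260,475),.125),plane("scene",S(43,308),.125))
print("ledge",tri(T(90,412),S(448,162)),tri(T(325,412),S(282,47)))
print("backrim",tri(T(80,177),S(330,303)),tri(T(318,175),S(168,178)))
a=(plane("top",BL,.125)+plane("top",BR,.125)+plane("scene",S(260,475),.125)+plane("scene",S(43,308),.125))/4
e=plane("top",BL,.125)-plane("top",BR,.125);e2=plane("scene",S(260,475),.125)-plane("scene",S(43,308),.125)
print("yaw",np.arctan2(-e[0],e[1]),np.arctan2(-e2[0],e2[1]),np.linalg.norm(e),np.linalg.norm(e2))
yaw=(np.arctan2(-e[0],e[1])+np.arctan2(-e2[0],e2[1]))/2
X=np.array([np.cos(yaw),np.sin(yaw),0]);o=a-.11*X;o[2]=0;print("housing",o)
for L in (T(205,372),T(205,376),T(205,380)):
  for th in np.deg2rad(np.arange(28,40,2)):
    z=.055+.116*np.cos(th);p=plane("top",L,z);print(np.rad2deg(th),(p-o)@X+.116*np.sin(th),end=" | ")
  print()
E
```

```text
mouth (array([ 0.6488, -0.1526,  0.0992]), np.float64(0.0003054616519749111)) [ 0.6485 -0.1523  0.1   ] [ 0.6492 -0.1523  0.1   ]
end (array([ 0.6149, -0.1396,  0.208 ]), np.float64(0.0002609189124953682))
top back corners [0.7819 0.2649 0.125 ] [0.788  0.1217 0.125 ]
tri (array([0.7801, 0.2635, 0.1296]), np.float64(0.00037963082944559776)) (array([0.7873, 0.1231, 0.1242]), np.float64(0.0032676266178461575)) [0.7793 0.2627 0.125 ] [0.7867 0.1248 0.125 ]
ledge (array([0.5957, 0.239 , 0.1428]), np.float64(0.0005212997969892464)) (array([0.599 , 0.1293, 0.1394]), np.float64(0.0005668308708125881))
backrim (array([0.7014, 0.2427, 0.1651]), np.float64(0.0010812816936508285)) (array([0.7044, 0.1356, 0.1621]), np.float64(0.0050231894801464165))
yaw 0.042434045173730284 0.05363707205024892 0.14331504062897402 0.13812399215620647
housing [0.6741 0.1883 0.    ]
28.0 -0.007497927239303814 | 29.999999999999996 -0.0034508809010031782 | 32.0 0.0005570353353784377 | 34.0 0.004520938441279258 | 36.0 0.008435999011357068 | 38.0 0.012297447147376336 | 
28.0 -0.009387277648295597 | 29.999999999999996 -0.005344194466201865 | 32.0 -0.0013404884935158332 | 34.0 0.0026189623707585374 | 36.0 0.006529334145649671 | 38.0 0.010385862645496582 | 
28.0 -0.011275911947670997 | 29.999999999999996 -0.007236790419651987 | 32.0 -0.0032372931148694425 | 34.0 0.0007177071952859659 | 36.0 0.004623391952157552 | 38.0 0.008475002680493476 |
```

Measurements hold up: mouth height 0.099 (should be 0.100), housing width 0.141 (0.142), back rim height as expected. The bin tilt is about 32° and the pin is at about (0.675, 0.188). Now move over the brush with the pad line along the bin's y.

```bash
cat >> h.py <<'E'
from scipy.spatial.transform import Rotation as Ro
def to(r,targets,yang=None):
    """targets: world TCP points; yang: wanted world heading of tool y (deg). Prints linear/roll for rows."""
    s=r.read_state();R=Ro.from_quat(s["orientation"]).as_matrix()
    h=np.degrees(np.arctan2(R[1,1],R[0,1]))
    print("t",round(s["time_s"],2),"tcp",np.round(s["tcp_pos"],4),"y heading",round(h,2),"F",np.round(s["contact_force"],2),"w",round(s["gripper_width"],4),"ff",round(s["finger_force"],2),"toolz",np.round(R[:,2],3))
    for t in targets: print(t,"->",np.round(R.T@(np.array(t)-s["tcp_pos"])/.75,4),"roll",None if yang is None else round(-(yang-h)/90,4))
E
python3 -c "
from h import *;from workcell import r
to(r,[(.247,.491,.3),(.621,-.142,.3),(.621,-.142,.158)],92.7)"
```

```text
t 0.15 tcp [0.2469 0.4912 0.2024] y heading 63.31 F [-0.04 -0.99  0.03] w 0.0884 ff 0.0 toolz [-0.001 -0.001 -1.   ]
(0.247, 0.491, 0.3) -> [-0.0003 -0.0003 -0.1301] roll -0.3266
(0.621, -0.142, 0.3) -> [-0.8249 -0.5304 -0.1298] roll -0.3266
(0.621, -0.142, 0.158) -> [-0.8249 -0.5302  0.0595] roll -0.3266
```

>>> apply_moves([
  {"jaw": 0, "linear": [0, 0, -0.065], "roll": -0.1},
  {"jaw": 0, "linear": [0, 0, -0.13], "roll": -0.2},
  {"jaw": 0, "linear": [-0.825, -0.5304, -0.13], "roll": -0.3266},
  {"jaw": 0, "linear": [-0.825, -0.5304, -0.13], "roll": -0.3266},
  {"jaw": 0, "linear": [-0.825, -0.5304, -0.13], "roll": -0.3266},
  {"jaw": 0, "linear": [-0.825, -0.5304, -0.13], "roll": -0.3266},
  {"jaw": 0, "linear": [-0.825, -0.5304, -0.13], "roll": -0.3266},
  {"jaw": 0, "linear": [-0.825, -0.5304, -0.13], "roll": -0.3266},
  {"jaw": 0, "linear": [-0.825, -0.5304, -0.13], "roll": -0.3266},
  {"jaw": 0, "linear": [-0.825, -0.5304, -0.13], "roll": -0.3266},
  {"jaw": 0, "linear": [-0.825, -0.5304, -0.13], "roll": -0.3266},
  {"jaw": 0, "linear": [-0.825, -0.5304, -0.13], "roll": -0.3266},
  {"jaw": 0, "linear": [-0.825, -0.5304, -0.13], "roll": -0.3266},
  {"jaw": 0, "linear": [-0.825, -0.5304, -0.13], "roll": -0.3266},
  {"jaw": 0, "linear": [-0.825, -0.5304, -0.13], "roll": -0.3266},
  {"jaw": 0, "linear": [-0.825, -0.5304, -0.13], "roll": -0.3266},
  {"jaw": 0, "linear": [-0.825, -0.5304, -0.13], "roll": -0.3266},
  {"jaw": 0, "linear": [-0.825, -0.5304, -0.13], "roll": -0.3266},
  {"jaw": 0, "linear": [-0.825, -0.5304, -0.13], "roll": -0.3266},
  {"jaw": 0, "linear": [-0.825, -0.5304, -0.13], "roll": -0.3266},
], newtons=4)

```text
time_s: 2.15
tcp_pos: [0.6209, -0.1409, 0.3007]
orientation: [-0.024, 1.0, 0.0, 0.0]
contact_force: [-0.2, -0.5, -0.5]
gripper_width: 0.0881
finger_force: 0.0
```

```bash
python3 -c "
from h import *;from workcell import r
to(r,[(.621,-.142,.3),(.621,-.142,.158)],92.7)
s=r.read_state();f=r.grab_frame('wrist');cv2.imwrite('pics/w1.png',f['img'][...,::-1])
# expected brush end and mouth in wrist px
T=np.eye(4);T[:3,:3]=Ro.from_quat(s['orientation']).as_matrix();T[:3,3]=s['tcp_pos']
M=np.linalg.inv(T@f['hand_eye'])
for p in [(.6149,-.1396,.208),(.6488,-.1525,.1)]:
  q=f['intrinsics']@(M[:3,:3]@p+M[:3,3]);print(q[:2]/q[2])
"
```

```text
t 2.15 tcp [ 0.6209 -0.1409  0.3007] y heading 92.76 F [-0.18 -0.49 -0.47] w 0.0881 ff 0.0 toolz [ 0.  0. -1.]
(0.621, -0.142, 0.3) -> [-0.0001 -0.0015  0.0009] roll 0.0007
(0.621, -0.142, 0.158) -> [-1.000e-04 -1.500e-03  1.902e-01] roll 0.0007
[323.06972314 184.72260845]
[310.92823159 188.13342806]
```

View pics/w1.png

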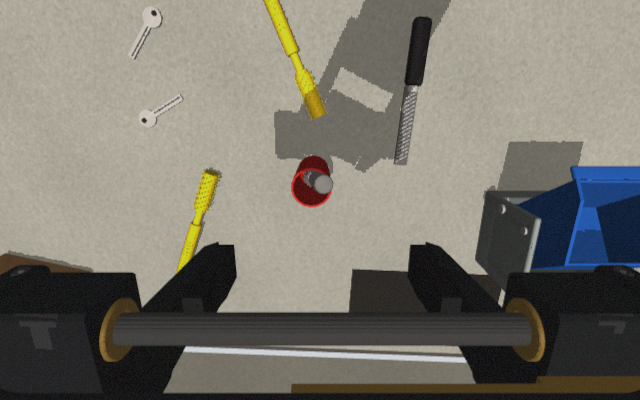

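The wrist view agrees with the prediction: handle end at (321,184) and mouth at (312,186), both within about 2 px. Descend and close lightly.

>>> apply_moves([
  {"jaw": 0, "linear": [0, -0.001, 0.05]},
  {"jaw": 0, "linear": [0, -0.001, 0.1]},
  {"jaw": 0, "linear": [0, -0.001, 0.15]},
  {"jaw": 0, "linear": [0, -0.001, 0.19]},
  {"jaw": 0, "linear": [0, -0.001, 0.19]},
  {"jaw": 1, "linear": [0, -0.001, 0.19]},
  {"jaw": 1, "linear": [0, -0.001, 0.19]},
  {"jaw": 1, "linear": [0, -0.001, 0.19]},
  {"jaw": 1, "linear": [0, -0.001, 0.19]},
  {"jaw": 1, "linear": [0, -0.001, 0.19]},
  {"jaw": 1, "linear": [0, -0.001, 0.19]},
  {"jaw": 1, "linear": [0, -0.001, 0.19]},
  {"jaw": 1, "linear": [0, -0.001, 0.19]},
  {"jaw": 1, "linear": [0, -0.001, 0.19]},
], newtons=4)

```text
schema error: expected keys jaw, linear, roll
```

```bash
python3 -c "
from h import *;from workcell import r
to(r,[(.648,-.150,.161),(.648,-.150,.32)],92.7)"
```

```text
t 2.2 tcp [ 0.6208 -0.1407  0.301 ] y heading 92.78 F [-0.95  0.28  0.44] w 0.088 ff 0.0 toolz [ 0.001 -0.    -1.   ]
(0.648, -0.15, 0.161) -> [-0.0355 -0.0141  0.1866] roll 0.0009
(0.648, -0.15, 0.32) -> [-0.0356 -0.0142 -0.0254] roll 0.0009
```

>>> apply_moves([
  {"jaw": 0, "linear": [0, -0.001, 0.05], "roll": 0},
  {"jaw": 0, "linear": [0, -0.001, 0.1], "roll": 0},
  {"jaw": 0, "linear": [0, -0.001, 0.15], "roll": 0},
  {"jaw": 0, "linear": [0, -0.001, 0.19], "roll": 0},
  {"jaw": 0, "linear": [0, -0.001, 0.19], "roll": 0},
  {"jaw": 1, "linear": [0, -0.001, 0.19], "roll": 0},
  {"jaw": 1, "linear": [0, -0.001, 0.19], "roll": 0},
  {"jaw": 1, "linear": [0, -0.001, 0.19], "roll": 0},
  {"jaw": 1, "linear": [0, -0.001, 0.19], "roll": 0},
  {"jaw": 1, "linear": [0, -0.001, 0.19], "roll": 0},
  {"jaw": 1, "linear": [0, -0.001, 0.19], "roll": 0},
  {"jaw": 1, "linear": [0, -0.001, 0.19], "roll": 0},
  {"jaw": 1, "linear": [0, -0.001, 0.19], "roll": 0},
  {"jaw": 1, "linear": [0, -0.001, 0.19], "roll": 0},
], newtons=4)

```text
time_s: 3.6
tcp_pos: [0.6212, -0.1427, 0.1578]
orientation: [-0.024, 1.0, 0.0, -0.0]
contact_force: [0.2, 0.1, -1.0]
gripper_width: 0.0185
finger_force: 3.8
```

```bash
python3 -c "
from h import *;from workcell import r
to(r,[(.648,-.152,.161),(.648,-.152,.32)],92.7)"
```

```text
t 3.6 tcp [ 0.6212 -0.1427  0.1578] y heading 92.7 F [ 0.25  0.06 -1.04] w 0.0185 ff 3.75 toolz [-0.  0. -1.]
(0.648, -0.152, 0.161) -> [-0.0351 -0.0141 -0.0043] roll 0.0
(0.648, -0.152, 0.32) -> [-0.0351 -0.0141 -0.2163] roll 0.0
```

>>> apply_moves([
  {"jaw": 1, "linear": [-0.005, -0.002, -0.002], "roll": 0},
  {"jaw": 1, "linear": [-0.01, -0.004, -0.003], "roll": 0},
  {"jaw": 1, "linear": [-0.015, -0.006, -0.004], "roll": 0},
  {"jaw": 1, "linear": [-0.02, -0.008, -0.005], "roll": 0},
  {"jaw": 1, "linear": [-0.025, -0.01, -0.005], "roll": 0},
  {"jaw": 1, "linear": [-0.03, -0.012, -0.006], "roll": 0},
  {"jaw": 1, "linear": [-0.035, -0.014, -0.006], "roll": 0},
  {"jaw": 1, "linear": [-0.035, -0.014, -0.006], "roll": 0},
])

```text
time_s: 4.4
tcp_pos: [0.6483, -0.1521, 0.1621]
orientation: [-0.024, 1.0, 0.0, -0.0]
contact_force: [0.1, -0.3, -1.7]
gripper_width: 0.0175
finger_force: 4.0
```

```bash
cat >> h.py <<'E'
def snap(r,tag,boxes):
    o=[]
    for n,(x0,y0,w,h,k) in boxes:
        f=r.grab_frame(n);d[n]=f
        o.append(cv2.resize(f["img"][y0:y0+h,x0:x0+w],None,fx=k,fy=k,interpolation=cv2.INTER_CUBIC)[...,::-1])
    H=max(i.shape[0] for i in o);cv2.imwrite(f"pics/{tag}.png",np.hstack([np.pad(i,((0,H-i.shape[0]),(0,6),(0,0))) for i in o]))
E
python3 -c "
from h import *;from workcell import r
to(r,[(.648,-.152,.161),(.648,-.152,.32)],92.7)
snap(r,'up',[('scene',(180,110,110,150,4))])"
```

```text
t 4.4 tcp [ 0.6483 -0.1521  0.1621] y heading 92.7 F [ 0.14 -0.34 -1.74] w 0.0175 ff 3.99 toolz [-0.  0. -1.]
(0.648, -0.152, 0.161) -> [0.0004 0.0002 0.0015] roll 0.0
(0.648, -0.152, 0.32) -> [ 4.000e-04  2.000e-04 -2.105e-01] roll 0.0
```

View pics/up.png

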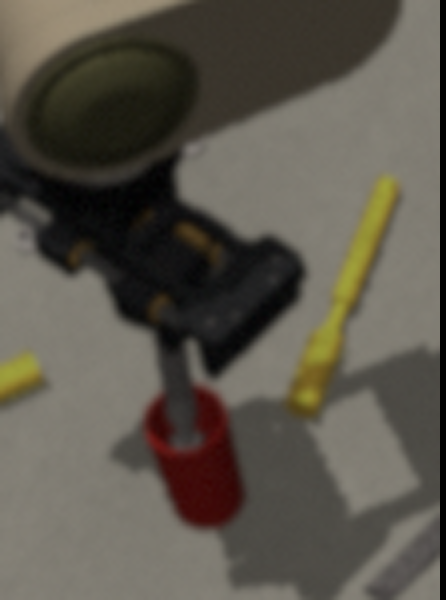

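The brush stands parallel to the cup, with its stem in the middle of the mouth (crop pixel about (185,430)). Lift straight up.

>>> apply_moves([
  {"jaw": 1, "linear": [0, 0, -0.015], "roll": 0},
  {"jaw": 1, "linear": [0, 0, -0.03], "roll": 0},
  {"jaw": 1, "linear": [0, 0, -0.045], "roll": 0},
  {"jaw": 1, "linear": [0, 0, -0.06], "roll": 0},
  {"jaw": 1, "linear": [0, 0, -0.075], "roll": 0},
  {"jaw": 1, "linear": [0, 0, -0.09], "roll": 0},
  {"jaw": 1, "linear": [0, 0, -0.105], "roll": 0},
  {"jaw": 1, "linear": [0, 0, -0.12], "roll": 0},
  {"jaw": 1, "linear": [0, 0, -0.135], "roll": 0},
  {"jaw": 1, "linear": [0, 0, -0.15], "roll": 0},
  {"jaw": 1, "linear": [0, 0, -0.165], "roll": 0},
  {"jaw": 1, "linear": [0, 0, -0.18], "roll": 0},
  {"jaw": 1, "linear": [0, 0, -0.2], "roll": 0},
  {"jaw": 1, "linear": [0, 0, -0.22], "roll": 0},
  {"jaw": 1, "linear": [0, 0, -0.24], "roll": 0},
  {"jaw": 1, "linear": [0, 0, -0.24], "roll": 0},
  {"jaw": 1, "linear": [0, 0, -0.24], "roll": 0},
])

```text
time_s: 6.15
tcp_pos: [0.648, -0.1519, 0.342]
orientation: [-0.024, 1.0, 0.0, -0.0]
contact_force: [-0.5, -0.4, -1.8]
gripper_width: 0.0173
finger_force: 4.0
```

```bash
python3 -c "
from h import *;from workcell import r
to(r,[(.66,.188,.34)],92.7)
snap(r,'lift',[('scene',(150,60,140,190,3)),('top',(340,60,90,100,4))])
s=r.read_state()['tcp_pos']
for n in ('scene','top'):
  f=d[n]
  for dz in (-.02,-.14): print(n,cv2.projectPoints(np.array([s+[0,0,.0187+dz]]),f['rvec'],f['tvec'],f['intrinsics'],None)[0].ravel())
"
```

```text
t 6.15 tcp [ 0.648  -0.1519  0.342 ] y heading 92.71 F [-0.47 -0.43 -1.77] w 0.0173 ff 3.99 toolz [-0.  0. -1.]
(0.66, 0.188, 0.34) -> [-0.0375  0.452   0.0027] roll 0.0001
scene [208.23823867 151.29403735]
scene [218.2579087 185.8046046]
top [396.88405539  95.55888305]
top [385.08395165 114.33325895]
```

View pics/lift.png

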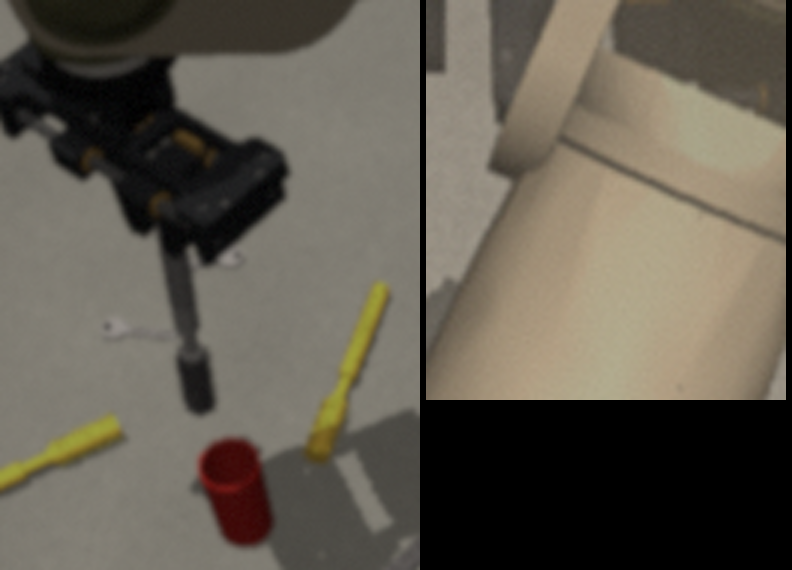

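The brush is clear and nearly vertical, bristle end at about scene (218,195). Work out waypoints in the bin's frame.

```bash
cat >> h.py <<'E'
O=np.array([.675,.188,.055]);th=np.deg2rad(32);ps=.048
Xb=np.array([np.cos(th)*np.cos(ps),np.cos(th)*np.sin(ps),np.sin(th)]);Zb=np.array([-np.sin(th)*np.cos(ps),-np.sin(th)*np.sin(ps),np.cos(th)])
L=.166;G=np.array([0,0,-.0187])
def B(x,z,lean): # TCP for bristle end at bin (x,z), brush leaning `lean` deg (handle towards the robot)
    a=np.deg2rad(lean);ax=np.array([-np.sin(a)*np.cos(ps),-np.sin(a)*np.sin(ps),np.cos(a)])
    return np.round(O+x*Xb+z*Zb+L*ax+G,4)
E
python3 -c "
from h import *;from workcell import r
p=B(.03,.03,0);q=p.copy();q[2]=.345
to(r,[q,p],92.75)"
```

```text
t 6.25 tcp [ 0.6478 -0.1519  0.3413] y heading 92.71 F [-0.08  0.55 -1.99] w 0.0177 ff 3.99 toolz [-0.002  0.001 -1.   ]
[0.6845 0.1885 0.345 ] -> [-0.0703  0.451  -0.0046] roll -0.0005
[0.6845 0.1885 0.2436] -> [-0.0706  0.4509  0.1306] roll -0.0005
```

>>> apply_moves([
  {"jaw": 1, "linear": [-0.007, 0.045, -0.005], "roll": 0},
  {"jaw": 1, "linear": [-0.014, 0.09, -0.005], "roll": 0},
  {"jaw": 1, "linear": [-0.021, 0.135, -0.005], "roll": 0},
  {"jaw": 1, "linear": [-0.028, 0.18, -0.005], "roll": 0},
  {"jaw": 1, "linear": [-0.035, 0.225, -0.005], "roll": 0},
  {"jaw": 1, "linear": [-0.042, 0.27, -0.005], "roll": 0},
  {"jaw": 1, "linear": [-0.049, 0.315, -0.005], "roll": 0},
  {"jaw": 1, "linear": [-0.056, 0.36, -0.005], "roll": 0},
  {"jaw": 1, "linear": [-0.063, 0.405, -0.005], "roll": 0},
  {"jaw": 1, "linear": [-0.07, 0.43, -0.005], "roll": 0},
  {"jaw": 1, "linear": [-0.07, 0.451, -0.005], "roll": 0},
  {"jaw": 1, "linear": [-0.07, 0.451, 0], "roll": 0},
  {"jaw": 1, "linear": [-0.07, 0.451, 0.02], "roll": 0},
  {"jaw": 1, "linear": [-0.07, 0.451, 0.04], "roll": 0},
  {"jaw": 1, "linear": [-0.07, 0.451, 0.06], "roll": 0},
  {"jaw": 1, "linear": [-0.07, 0.451, 0.08], "roll": 0},
  {"jaw": 1, "linear": [-0.07, 0.451, 0.1], "roll": 0},
  {"jaw": 1, "linear": [-0.07, 0.451, 0.115], "roll": 0},
  {"jaw": 1, "linear": [-0.07, 0.451, 0.13], "roll": 0},
  {"jaw": 1, "linear": [-0.07, 0.451, 0.13], "roll": 0},
])

```text
time_s: 8.25
tcp_pos: [0.6838, 0.1874, 0.2431]
orientation: [-0.023, 1.0, -0.0, -0.002]
contact_force: [0.3, 0.6, -1.1]
gripper_width: 0.0176
finger_force: 4.0
```

```bash
python3 -c "
from h import *;from workcell import r
to(r,[B(.03,.03,0),B(.02,.03,15),B(.013,.03,31),B(.013,.013,31)],92.75)
snap(r,'in',[('scene',(230,200,170,180,4))])
"
```

```text
t 8.25 tcp [0.6838 0.1874 0.2431] y heading 92.65 F [ 0.26  0.59 -1.11] w 0.0176 ff 3.99 toolz [-0.003 -0.    -1.   ]
[0.6845 0.1885 0.2436] -> [-0.001   0.0014 -0.0007] roll -0.0011
[0.6331 0.186  0.2327] -> [0.0676 0.0012 0.014 ] roll -0.0011
[0.5847 0.1837 0.2109] -> [0.1321 0.0012 0.0433] roll -0.0011
[0.5937 0.1841 0.1965] -> [0.12   0.0011 0.0625] roll -0.0011
```

View pics/in.png

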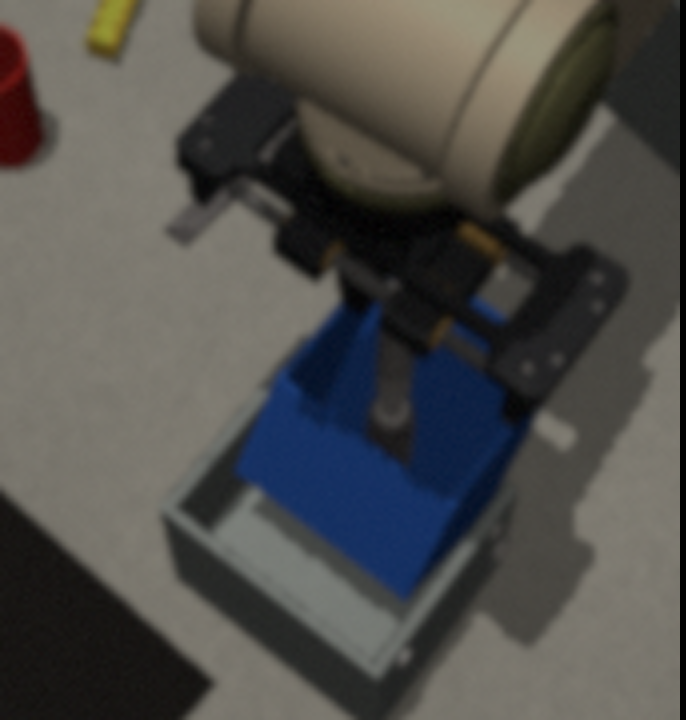

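Brush is inside the bin, bristle head at about crop (390,440), near the middle in y. Tilt it back in the light grip against the foot of the front wall.

```bash
python3 -c "
from h import *;from workcell import r
to(r,[B(.013,.028,a) for a in (0,6,12,18,24,29)]+[B(.013,z,29) for z in(.02,.012)],92.75)
"
```

```text
t 8.3 tcp [0.6841 0.1877 0.2443] y heading 92.66 F [-0.8  -0.85 -1.56] w 0.0179 ff 3.99 toolz [-0.001 -0.    -1.   ]
[0.6712 0.1878 0.2329] -> [0.0172 0.001  0.0153] roll -0.001
[0.6539 0.187  0.232 ] -> [0.0403 0.001  0.0165] roll -0.001
[0.6367 0.1862 0.2293] -> [0.0632 0.001  0.0201] roll -0.001
[0.62   0.1854 0.2248] -> [0.0855 0.001  0.0262] roll -0.001
[0.6038 0.1846 0.2186] -> [0.1071 0.0009 0.0345] roll -0.001
[0.5908 0.184  0.2121] -> [0.1245 0.0009 0.0431] roll -0.001
[0.595  0.1842 0.2053] -> [0.1188 0.0009 0.0522] roll -0.001
[0.5993 0.1844 0.1986] -> [0.1131 0.0009 0.0611] roll -0.001
```

>>> apply_moves([
  {"jaw": 1, "linear": [0.009, 0.001, 0.008], "roll": 0},
  {"jaw": 1, "linear": [0.017, 0.001, 0.0153], "roll": 0},
  {"jaw": 1, "linear": [0.029, 0.001, 0.016], "roll": 0},
  {"jaw": 1, "linear": [0.04, 0.001, 0.0165], "roll": 0},
  {"jaw": 1, "linear": [0.052, 0.001, 0.018], "roll": 0},
  {"jaw": 1, "linear": [0.063, 0.001, 0.02], "roll": 0},
  {"jaw": 1, "linear": [0.074, 0.001, 0.023], "roll": 0},
  {"jaw": 1, "linear": [0.0855, 0.001, 0.0262], "roll": 0},
  {"jaw": 1, "linear": [0.096, 0.001, 0.03], "roll": 0},
  {"jaw": 1, "linear": [0.107, 0.001, 0.0345], "roll": 0},
  {"jaw": 1, "linear": [0.116, 0.001, 0.039], "roll": 0},
  {"jaw": 1, "linear": [0.1245, 0.001, 0.043], "roll": 0},
  {"jaw": 1, "linear": [0.1245, 0.001, 0.043], "roll": 0},
])

```text
time_s: 9.6
tcp_pos: [0.5906, 0.1847, 0.2128]
orientation: [-0.024, 1.0, -0.0, -0.0]
contact_force: [0.5, 0.2, -0.5]
gripper_width: 0.018
finger_force: 4.0
```

```bash
python3 -c "
from h import *;from workcell import r
to(r,[B(.013,z,29) for z in(.028,.02,.012)],92.75)
snap(r,'piv',[('scene',(240,200,160,180,3)),('top',(190,50,90,110,3))])
"
```

```text
t 9.6 tcp [0.5906 0.1847 0.2128] y heading 92.71 F [ 0.53  0.23 -0.51] w 0.018 ff 4.0 toolz [-0. -0. -1.]
[0.5908 0.184  0.2121] -> [-0.0003 -0.001   0.0009] roll -0.0004
[0.595  0.1842 0.2053] -> [-0.0059 -0.001   0.0099] roll -0.0004
[0.5993 0.1844 0.1986] -> [-0.0116 -0.001   0.0189] roll -0.0004
```

View pics/piv.png

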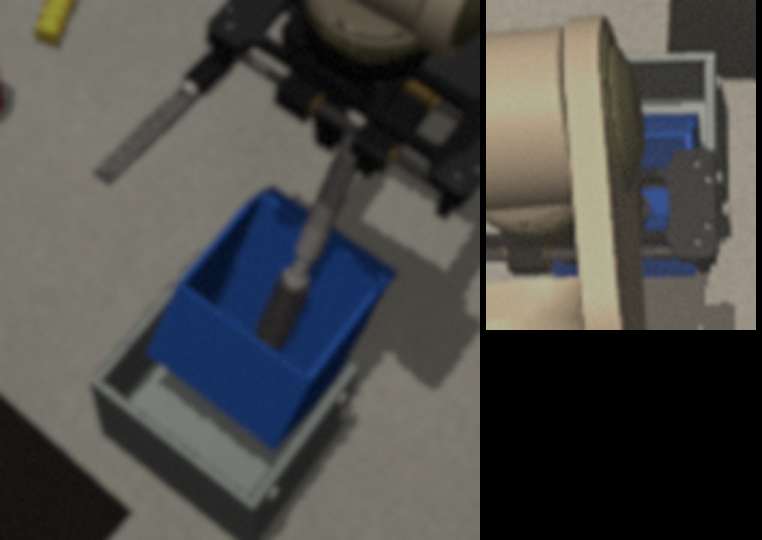

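The brush lies along the front wall, parallel to the bin's side edges. The bin's lip corner is still at about scene (330,262), so it has not moved. Go down to the floor.

>>> apply_moves([
  {"jaw": 1, "linear": [-0.003, -0.001, 0.005], "roll": 0},
  {"jaw": 1, "linear": [-0.006, -0.001, 0.01], "roll": 0},
  {"jaw": 1, "linear": [-0.009, -0.001, 0.014], "roll": 0},
  {"jaw": 1, "linear": [-0.011, -0.001, 0.018], "roll": 0},
  {"jaw": 1, "linear": [-0.013, -0.001, 0.021], "roll": 0},
  {"jaw": 1, "linear": [-0.015, -0.001, 0.024], "roll": 0},
  {"jaw": 1, "linear": [-0.015, -0.001, 0.024], "roll": 0},
  {"jaw": 1, "linear": [-0.015, -0.001, 0.024], "roll": 0},
  {"jaw": 1, "linear": [-0.015, -0.001, 0.024], "roll": 0},
])

```text
time_s: 10.6
tcp_pos: [0.6023, 0.1846, 0.1948]
orientation: [-0.024, 1.0, 0.0, 0.0]
contact_force: [-2.2, 0.0, 4.2]
gripper_width: 0.0174
finger_force: 4.0
```

```bash
python3 -c "
from h import *;from workcell import r
to(r,[B(.013,z,29) for z in(.007,.003)],92.75)
F=[]
for i in range(4):
  r.grab_frame('scene');F.append(r.read_state()['contact_force'])
print(np.mean(F,0))
"
```

```text
t 10.6 tcp [0.6023 0.1846 0.1948] y heading 92.71 F [-2.16  0.01  4.23] w 0.0174 ff 4.0 toolz [ 0.  0. -1.]
[0.6019 0.1845 0.1943] -> [ 0.0006 -0.0001  0.0007] roll -0.0005
[0.604  0.1846 0.1909] -> [-0.0022 -0.0001  0.0052] roll -0.0005
[-3.09823935 -0.28474216  4.10067046]
```

About 5 N along the brush axis, so the bristles are on the floor. First stroke up, with a slight bias towards the wall.

>>> apply_moves([
  {"jaw": 1, "linear": [0.0046, 0, -0.0066], "roll": 0},
  {"jaw": 1, "linear": [0.0092, 0, -0.0132], "roll": 0},
  {"jaw": 1, "linear": [0.0138, 0, -0.0198], "roll": 0},
  {"jaw": 1, "linear": [0.0184, 0, -0.0264], "roll": 0},
  {"jaw": 1, "linear": [0.023, 0, -0.033], "roll": 0},
  {"jaw": 1, "linear": [0.0276, 0, -0.0396], "roll": 0},
  {"jaw": 1, "linear": [0.0322, 0, -0.0462], "roll": 0},
  {"jaw": 1, "linear": [0.0368, 0, -0.0528], "roll": 0},
  {"jaw": 1, "linear": [0.0414, 0, -0.0594], "roll": 0},
  {"jaw": 1, "linear": [0.046, 0, -0.066], "roll": 0},
  {"jaw": 1, "linear": [0.0506, 0, -0.0726], "roll": 0},
  {"jaw": 1, "linear": [0.0552, 0, -0.0792], "roll": 0},
  {"jaw": 1, "linear": [0.0598, 0, -0.0858], "roll": 0},
  {"jaw": 1, "linear": [0.0644, 0, -0.0924], "roll": 0},
  {"jaw": 1, "linear": [0.069, 0, -0.099], "roll": 0},
  {"jaw": 1, "linear": [0.0736, 0, -0.1056], "roll": 0},
  {"jaw": 1, "linear": [0.078, 0, -0.112], "roll": 0},
  {"jaw": 1, "linear": [0.078, 0, -0.112], "roll": 0},
  {"jaw": 1, "linear": [0.078, 0, -0.112], "roll": 0},
])

```text
time_s: 12.7
tcp_pos: [0.5439, 0.1818, 0.2787]
orientation: [-0.024, 1.0, 0.0, 0.0]
contact_force: [0.7, 0.0, -1.2]
gripper_width: 0.0173
finger_force: 4.0
```

```bash
python3 -c "
from h import *;from workcell import r
to(r,[],92.75)
snap(r,'s1',[('scene',(240,180,170,190,4))])
"
```

```text
t 12.7 tcp [0.5439 0.1818 0.2787] y heading 92.71 F [ 0.69  0.02 -1.25] w 0.0173 ff 4.0 toolz [ 0.  0. -1.]
```

View pics/s1.png

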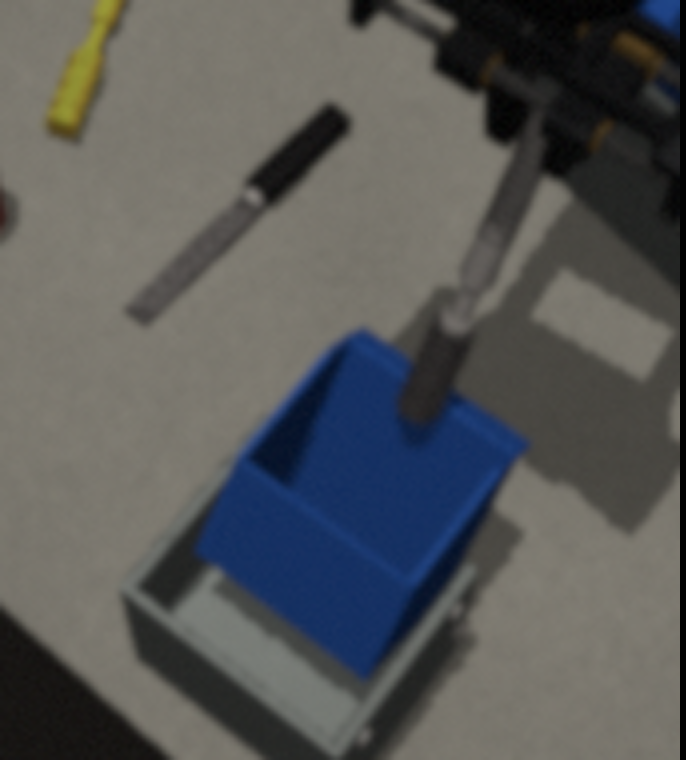

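```bash
python3 -c "
from h import *
g=np.array([.5439,.1818,.2974]);Y=np.cross(Zb,Xb)
for p in [(420,412),(415,400),(420,425),(458,318),(545,120)]:
  c,v=ray('scene',(p[0]/4+240,p[1]/4+180));x=c+v*((g-c)@Y)/(v@Y)-O;print(p,'xb',x@Xb,'zb',x@Zb)
x=g-O;print(x@Xb,x@Zb)
"
```

```text
(420, 412) xb -0.0034318825545376908 zb 0.10197042103749993
(415, 400) xb 0.017742769091444753 zb 0.12236207676442991
(420, 425) xb -0.016319158787179718 zb 0.08512022956004457
(458, 318) xb 0.010890285414543885 zb 0.17503078884577783
(545, 120) xb 0.025323991897533163 zb 0.3046999149746489
0.01714909577329811 0.27511690061328037
```

The head/stem junction measures z≈0.175, so the bristle end is at about 0.112–0.115, level with the lip. Go up 2 mm more to be sure, then back down to the floor.

>>> apply_moves([
  {"jaw": 1, "linear": [0.0015, 0, -0.0024], "roll": 0},
  {"jaw": 1, "linear": [0.0015, 0, -0.0024], "roll": 0},
  {"jaw": 1, "linear": [-0.005, 0, 0.007], "roll": 0},
  {"jaw": 1, "linear": [-0.011, 0, 0.015], "roll": 0},
  {"jaw": 1, "linear": [-0.017, 0, 0.024], "roll": 0},
  {"jaw": 1, "linear": [-0.023, 0, 0.033], "roll": 0},
  {"jaw": 1, "linear": [-0.029, 0, 0.042], "roll": 0},
  {"jaw": 1, "linear": [-0.035, 0, 0.051], "roll": 0},
  {"jaw": 1, "linear": [-0.041, 0, 0.06], "roll": 0},
  {"jaw": 1, "linear": [-0.047, 0, 0.068], "roll": 0},
  {"jaw": 1, "linear": [-0.053, 0, 0.077], "roll": 0},
  {"jaw": 1, "linear": [-0.059, 0, 0.085], "roll": 0},
  {"jaw": 1, "linear": [-0.065, 0, 0.093], "roll": 0},
  {"jaw": 1, "linear": [-0.07, 0, 0.1], "roll": 0},
  {"jaw": 1, "linear": [-0.074, 0, 0.106], "roll": 0},
  {"jaw": 1, "linear": [-0.077, 0, 0.11], "roll": 0},
  {"jaw": 1, "linear": [-0.0787, 0, 0.113], "roll": 0},
  {"jaw": 1, "linear": [-0.0787, 0, 0.113], "roll": 0},
  {"jaw": 1, "linear": [-0.0787, 0, 0.113], "roll": 0},
])

```text
time_s: 14.65
tcp_pos: [0.6029, 0.1846, 0.1942]
orientation: [-0.024, 1.0, 0.0, 0.0]
contact_force: [-2.1, 0.2, 1.7]
gripper_width: 0.0176
finger_force: 4.0
```

```bash
python3 -c "
from h import *;from workcell import r
to(r,[(.6023,.1846,.1948)],92.75)"
```

```text
t 14.65 tcp [0.6029 0.1846 0.1942] y heading 92.71 F [-2.08  0.16  1.71] w 0.0176 ff 4.0 toolz [ 0.001  0.    -1.   ]
(0.6023, 0.1846, 0.1948) -> [ 0.0008  0.     -0.0008] roll -0.0004
```

Floor contact again. Second stroke.

>>> apply_moves([
  {"jaw": 1, "linear": [0.0047, 0, -0.0068], "roll": 0},
  {"jaw": 1, "linear": [0.0094, 0, -0.0135], "roll": 0},
  {"jaw": 1, "linear": [0.0141, 0, -0.0203], "roll": 0},
  {"jaw": 1, "linear": [0.0188, 0, -0.027], "roll": 0},
  {"jaw": 1, "linear": [0.0235, 0, -0.0338], "roll": 0},
  {"jaw": 1, "linear": [0.0282, 0, -0.0406], "roll": 0},
  {"jaw": 1, "linear": [0.0329, 0, -0.0473], "roll": 0},
  {"jaw": 1, "linear": [0.0376, 0, -0.0541], "roll": 0},
  {"jaw": 1, "linear": [0.0423, 0, -0.0608], "roll": 0},
  {"jaw": 1, "linear": [0.047, 0, -0.0676], "roll": 0},
  {"jaw": 1, "linear": [0.0517, 0, -0.0744], "roll": 0},
  {"jaw": 1, "linear": [0.0564, 0, -0.0811], "roll": 0},
  {"jaw": 1, "linear": [0.0611, 0, -0.0879], "roll": 0},
  {"jaw": 1, "linear": [0.0658, 0, -0.0946], "roll": 0},
  {"jaw": 1, "linear": [0.0705, 0, -0.1014], "roll": 0},
  {"jaw": 1, "linear": [0.0752, 0, -0.1082], "roll": 0},
  {"jaw": 1, "linear": [0.08, 0, -0.115], "roll": 0},
  {"jaw": 1, "linear": [0.08, 0, -0.115], "roll": 0},
  {"jaw": 1, "linear": [0.08, 0, -0.115], "roll": 0},
])

```text
time_s: 16.55
tcp_pos: [0.5429, 0.1817, 0.2801]
orientation: [-0.024, 1.0, -0.0, -0.0]
contact_force: [-0.4, -0.3, -1.4]
gripper_width: 0.0171
finger_force: 4.0
```

```bash
python3 -c "
from h import *;from workcell import r
to(r,[],92.75)
g=r.read_state()['tcp_pos']-G-O;print(g@Xb,g@Zb)"
```

```text
t 16.55 tcp [0.5429 0.1817 0.2801] y heading 92.71 F [-0.45 -0.33 -1.43] w 0.0171 ff 3.99 toolz [-0. -0. -1.]
0.01700724759075048 0.2768389597681433
```

Both strokes are done. Lift away, and find a free patch of counter to set the brush upright on.

```bash
python3 -c "
import pickle;from h import *
np.set_printoptions(precision=3,suppress=True)
for n,p in dict(file1=(321,143),file2=(319,215),yel1=(368,168),yel2=(402,235),led=(261,142),bigR=(285,235),blankA=(450,215)).items(): print(n,plane('top',p,.0)[:2])
from workcell import r
to(r,[(.5,.18,.34)],92.75)
"
```

```text
file1 [ 0.632 -0.019]
file2 [ 0.437 -0.017]
yel1 [ 0.566 -0.147]
yel2 [ 0.388 -0.239]
led [0.631 0.143]
bigR [0.382 0.072]
blankA [ 0.444 -0.367]
t 16.55 tcp [0.543 0.182 0.28 ] y heading 92.71 F [-0.45 -0.33 -1.43] w 0.0171 ff 3.99 toolz [-0. -0. -1.]
(0.5, 0.18, 0.34) -> [ 0.057  0.    -0.08 ] roll -0.0005
```

>>> apply_moves([
  {"jaw": 1, "linear": [0.01, 0, -0.018], "roll": 0},
  {"jaw": 1, "linear": [0.02, 0, -0.036], "roll": 0},
  {"jaw": 1, "linear": [0.03, 0, -0.054], "roll": 0},
  {"jaw": 1, "linear": [0.035, 0, -0.075], "roll": 0},
  {"jaw": 1, "linear": [0.035, 0, -0.075], "roll": 0},
])

```text
time_s: 17.05
tcp_pos: [0.5166, 0.1807, 0.3396]
orientation: [-0.024, 1.0, 0.0, 0.003]
contact_force: [0.2, 0.5, -1.8]
gripper_width: 0.0175
finger_force: 4.0
```

```bash
python3 -c "
from h import *
from workcell import r
X=np.array([np.cos(ps),np.sin(ps)])
P=lambda dx,z:(*np.round(np.array([.54,.05])+dx*X,4),z)
to(r,[P(-.0702,.32),P(-.0702,.16),P(-.0702,.127),P(-.0435,.1369),P(-.0155,.1421),P(.013,.142),P(.013,.139)],92.75)
"
```

```text
t 17.05 tcp [0.5166 0.1807 0.3396] y heading 92.72 F [ 0.2   0.53 -1.85] w 0.0175 ff 3.97 toolz [ 0.006  0.001 -1.   ]
(np.float64(0.4699), np.float64(0.0466), 0.32) -> [ 0.0708 -0.1756  0.0257] roll -0.0003
(np.float64(0.4699), np.float64(0.0466), 0.16) -> [ 0.072  -0.1757  0.239 ] roll -0.0003
(np.float64(0.4699), np.float64(0.0466), 0.127) -> [ 0.0722 -0.1757  0.283 ] roll -0.0003
(np.float64(0.4966), np.float64(0.0479), 0.1369) -> [ 0.0365 -0.1757  0.27  ] roll -0.0003
(np.float64(0.5245), np.float64(0.0493), 0.1421) -> [-0.0008 -0.1756  0.2633] roll -0.0003
(np.float64(0.553), np.float64(0.0506), 0.142) -> [-0.0388 -0.1756  0.2636] roll -0.0003
(np.float64(0.553), np.float64(0.0506), 0.139) -> [-0.0388 -0.1756  0.2676] roll -0.0003
```

>>> apply_moves([
  {"jaw": 1, "linear": [0.03, -0.05, 0], "roll": 0},
  {"jaw": 1, "linear": [0.05, -0.1, 0], "roll": 0},
  {"jaw": 1, "linear": [0.071, -0.14, 0.02], "roll": 0},
  {"jaw": 1, "linear": [0.071, -0.1756, 0.05], "roll": 0},
  {"jaw": 1, "linear": [0.071, -0.1756, 0.1], "roll": 0},
  {"jaw": 1, "linear": [0.071, -0.1756, 0.15], "roll": 0},
  {"jaw": 1, "linear": [0.071, -0.1756, 0.19], "roll": 0},
  {"jaw": 1, "linear": [0.071, -0.1756, 0.22], "roll": 0},
  {"jaw": 1, "linear": [0.071, -0.1756, 0.239], "roll": 0},
  {"jaw": 1, "linear": [0.071, -0.1756, 0.239], "roll": 0},
])

```text
time_s: 18.05
tcp_pos: [0.4686, 0.0466, 0.1555]
orientation: [-0.024, 1.0, 0.0, -0.002]
contact_force: [-0.8, -0.2, -1.5]
gripper_width: 0.0171
finger_force: 3.9
```

```bash
python3 -c "
from h import *
from workcell import r
X=np.array([np.cos(ps),np.sin(ps)])
P=lambda dx,z:(*np.round(np.array([.54,.05])+dx*X,4),z)
to(r,[P(-.0702,.127),P(-.0435,.1369),P(-.0155,.1421),P(.013,.142),P(.013,.139)],92.75)
snap(r,'cnt',[('scene',(230,60,180,200,4))])
"
```

```text
t 18.05 tcp [0.4686 0.0466 0.1555] y heading 92.7 F [-0.83 -0.21 -1.51] w 0.0171 ff 3.92 toolz [-0.004  0.001 -1.   ]
(np.float64(0.4699), np.float64(0.0466), 0.127) -> [-0.0018 -0.0001  0.038 ] roll -0.0006
(np.float64(0.4966), np.float64(0.0479), 0.1369) -> [-0.0374  0.      0.0247] roll -0.0006
(np.float64(0.5245), np.float64(0.0493), 0.1421) -> [-0.0746  0.0001  0.0176] roll -0.0006
(np.float64(0.553), np.float64(0.0506), 0.142) -> [-1.127e-01  1.000e-04  1.760e-02] roll -0.0006
(np.float64(0.553), np.float64(0.0506), 0.139) -> [-1.127e-01  1.000e-04  2.160e-02] roll -0.0006
```

View pics/cnt.png

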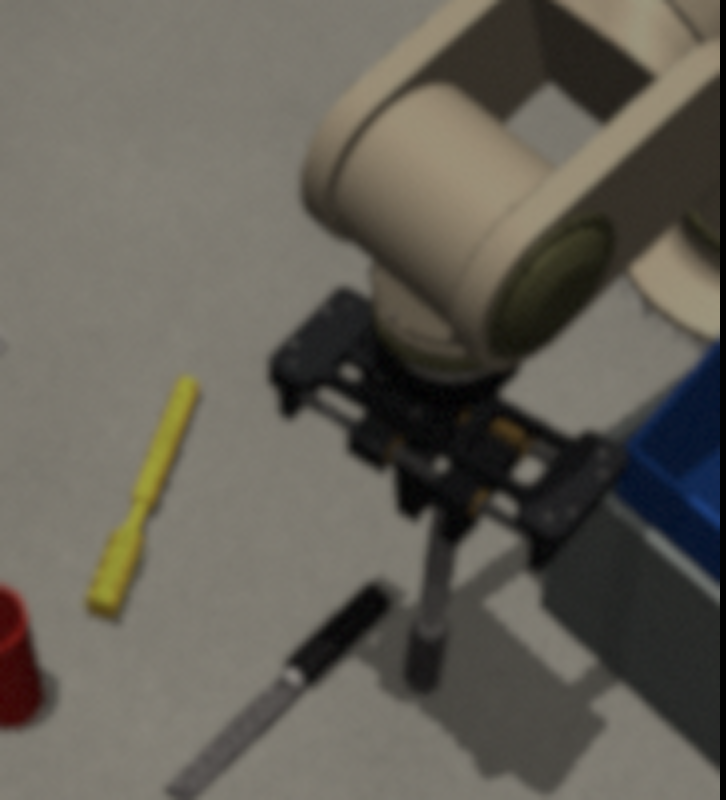

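The brush hangs free of the counter, bristle end at about crop (420,685), less tilted than before. Compute its present lean.

```bash
python3 -c "
from h import *
from workcell import r
f=r.grab_frame('scene');d['scene']=f
g=r.read_state()['tcp_pos']-G;print('grip',g)
Y=np.array([-np.sin(ps),np.cos(ps),0])
for p in [(420,685),(428,635),(440,530)]:
  c,v=ray('scene',(p[0]/4+230,p[1]/4+60));x=c+v*((g-c)@Y)/(v@Y);w=x-g;print(p,x,np.degrees(np.arctan2(w[0],-w[2])),np.linalg.norm(w))
to(r,[],92.7)
"
```

```text
grip [0.4699124  0.04642283 0.17625504]
(420, 685) [0.47189932 0.04651828 0.00664239] 0.671159313101148 0.16962431435394124
(428, 635) [0.46704686 0.04628518 0.06293135] -1.448489842080483 0.11336000165109139
(440, 530) [0.46314266 0.04609764 0.17488911] -78.59253560762193 0.006913820692479605
t 18.15 tcp [0.4699 0.0464 0.1576] y heading 92.71 F [-0.34 -0.56 -1.03] w 0.0166 ff 3.93 toolz [ 0. -0. -1.]
```

The brush has swung upright by gravity in the light grip (lean under 1.5°, length below the grip 0.17 as expected), so no counter righting is needed. Check that the cup has not shifted, and plan the return.

```bash
python3 -c "
from h import *
from workcell import r
import pickle
d0=pickle.load(open('f0.pkl','rb'))
for n in ('scene','top'):
  for im in (d0[n]['img'],r.grab_frame(n)['img']):
    a=im.astype(int);m=((a[...,0]>60)&(a[...,0]>2.2*a[...,1])&(a[...,0]>2.2*a[...,2])).astype(np.uint8)
    k,l,s,c=cv2.connectedComponentsWithStats(m);i=1+np.argmax(s[1:,4]);print(n,s[i])
to(r,[(.47,.046,.345),(.646,-.152,.345),(.646,-.152,.161)],92.7)
"
```

```text
scene [217 207  20  18  95]
scene [217 207  20  34 371]
top [378 133   7   6   9]
top [367 127  15  12  85]
t 18.25 tcp [0.4702 0.0464 0.158 ] y heading 92.71 F [-0.21 -0.03 -1.05] w 0.0166 ff 3.93 toolz [ 0.002 -0.    -1.   ]
(0.47, 0.046, 0.345) -> [-1.000e-04 -6.000e-04 -2.493e-01] roll 0.0001
(0.646, -0.152, 0.345) -> [-0.222  -0.2754 -0.2488] roll 0.0001
(0.646, -0.152, 0.161) -> [-0.2216 -0.2753 -0.0034] roll 0.0001
```

The cup is unmoved: its box in the scene view starts at (217,207) in both frames. Move over it smoothly.

>>> apply_moves([
  {"jaw": 1, "linear": [0, 0, -0.02], "roll": 0},
  {"jaw": 1, "linear": [0, 0, -0.06], "roll": 0},
  {"jaw": 1, "linear": [0, -0.01, -0.1], "roll": 0},
  {"jaw": 1, "linear": [-0.005, -0.03, -0.15], "roll": 0},
  {"jaw": 1, "linear": [-0.015, -0.06, -0.2], "roll": 0},
  {"jaw": 1, "linear": [-0.03, -0.09, -0.23], "roll": 0},
  {"jaw": 1, "linear": [-0.05, -0.12, -0.249], "roll": 0},
  {"jaw": 1, "linear": [-0.07, -0.15, -0.249], "roll": 0},
  {"jaw": 1, "linear": [-0.09, -0.18, -0.249], "roll": 0},
  {"jaw": 1, "linear": [-0.11, -0.21, -0.249], "roll": 0},
  {"jaw": 1, "linear": [-0.13, -0.235, -0.249], "roll": 0},
  {"jaw": 1, "linear": [-0.15, -0.255, -0.249], "roll": 0},
  {"jaw": 1, "linear": [-0.17, -0.265, -0.249], "roll": 0},
  {"jaw": 1, "linear": [-0.187, -0.272, -0.249], "roll": 0},
  {"jaw": 1, "linear": [-0.2, -0.2754, -0.249], "roll": 0},
  {"jaw": 1, "linear": [-0.21, -0.2754, -0.249], "roll": 0},
  {"jaw": 1, "linear": [-0.217, -0.2754, -0.249], "roll": 0},
  {"jaw": 1, "linear": [-0.221, -0.2754, -0.249], "roll": 0},
  {"jaw": 1, "linear": [-0.222, -0.2754, -0.249], "roll": 0},
  {"jaw": 1, "linear": [-0.222, -0.2754, -0.249], "roll": 0},
])

```text
time_s: 20.25
tcp_pos: [0.6457, -0.1519, 0.3441]
orientation: [-0.024, 1.0, -0.0, 0.0]
contact_force: [-0.2, -0.1, -1.1]
gripper_width: 0.0168
finger_force: 3.9
```

```bash
python3 -c "
from h import *
from workcell import r
f=r.grab_frame('scene');d['scene']=f;s=r.read_state()
to(r,[(.646,-.152,.161)],92.7)
g=s['tcp_pos']-G
P=lambda x:cv2.projectPoints(np.array([x],float),f['rvec'],f['tvec'],f['intrinsics'],None)[0].ravel()
# dark bristle head: mask in a box around the predicted head, line fit of the mask
e=P(g-[0,0,.165]);j=P(g-[0,0,.105]);print('pred end',e,'junction',j)
a=f['img'].max(2).astype(int);x0,y0=int(e[0])-22,int(j[1])-6;b=a[y0:int(e[1])+14,x0:x0+44]
for row in b[::2]: print(' '.join('%3d'%v for v in row[::2]))
print(x0,y0)
"
```

```text
t 20.3 tcp [ 0.6456 -0.152   0.3441] y heading 92.71 F [ 0.19 -0.73 -1.32] w 0.0168 ff 3.93 toolz [ 0. -0. -1.]
(0.646, -0.152, 0.161) -> [-0.0004 -0.      0.2442] roll 0.0001
pred end [220.57141845 190.85543975] junction [216.0160354  175.02237858]
125 128 130 128 128 129 129 109  63  56  93 123 127 126 126 126 125 125 124 122 123 124
118 121 118 117 120 122 119 103  65  54  71  96 118 126 126 126 125 126 124 124 124 124
125 122 118 115 119 121 114  78  68  61  67  65 102 124 124 123 124 124 123 123 123 124
132 130 130 127 130 128 106  59  64  67  61  47  92 122 126 123 125 125 122 122 122 123
130 130 131 131 129 128 111  50  38  42  33  31  80 120 125 125 124 123 123 124 122 123
129 129 132 131 129 128 117  61  27  26  25  27  71 118 124 122 121 122 124 125 123 122
132 130 128 130 128 129 121  71  29  24  25  23  58 112 125 124 124 124 123 124 124 123
131 129 128 128 127 128 126  85  31  25  25  24  46 102 125 125 124 124 124 125 124 125
128 129 127 127 129 129 128 100  36  27  26  26  42  97 125 125 123 126 124 124 124 125
129 128 128 129 128 127 127 107  43  27  25  24  38  91 120 125 124 127 125 123 123 125
127 128 129 129 127 127 127 113  54  26  27  28  31  80 119 125 125 125 124 123 124 125
128 127 128 130 129 126 128 121  81  33  25  26  35  85 122 125 125 124 125 126 126 127
126 128 127 127 129 128 128 128 108  65  48  49  81 108 125 126 126 125 125 126 128 128
127 129 126 128 129 129 129 129 126 118 107 107 122 126 126 127 125 125 126 125 127 127
128 126 127 128 129 128 129 130 129 127 126 127 127 126 126 127 126 126 126 124 126 128
129 127 128 129 128 129 130 130 128 128 130 127 127 125 126 126 127 129 127 125 127 125
128 128 127 128 130 129 128 129 129 129 129 127 126 126 125 125 127 128 128 128 128 126
127 127 129 132 129 130 129 129 127 128 129 127 126 127 124 126 123 126 128 129 126 127
198 169
```

```bash
python3 -c "
from h import *
from workcell import r
f=r.grab_frame('scene');d['scene']=f
g=r.read_state()['tcp_pos']-G
Y=np.array([-np.sin(ps),np.cos(ps),0])
for p in [(219,191),(219.3,191.5),(217.4,182),(216.5,176.5)]:
  c,v=ray('scene',p);x=c+v*((g-c)@Y)/(v@Y);w=x-g;print(p,x,np.degrees(np.arctan2(w[0],-w[2])),np.linalg.norm(w))
m=np.array([.6488,-.1525,.1]);print(cv2.projectPoints(m[None],f['rvec'],f['tvec'],f['intrinsics'],None)[0].ravel())
"
```

```text
(219, 191) [ 0.64969788 -0.15178928  0.20197492] 1.4495778322263762 0.16090546255983976
(219.3, 191.5) [ 0.64931109 -0.15180786  0.19954149] 1.292337365368915 0.16332892026390267
(217.4, 182) [ 0.64716122 -0.15191113  0.23379024] 0.6810032001399217 0.12904766598501666
(216.5, 176.5) [ 0.64548077 -0.15199186  0.25228938] -0.07601919426221329 0.1105394844877797
[226.04723711 214.45570007]
```

The bristle end is at (0.649, -0.152), within 1 mm of the mouth's centre. Lower it.

>>> apply_moves([
  {"jaw": 1, "linear": [0, 0, 0.02], "roll": 0},
  {"jaw": 1, "linear": [0, 0, 0.05], "roll": 0},
  {"jaw": 1, "linear": [0, 0, 0.08], "roll": 0},
  {"jaw": 1, "linear": [0, 0, 0.1], "roll": 0},
  {"jaw": 1, "linear": [0, 0, 0.12], "roll": 0},
  {"jaw": 1, "linear": [0, 0, 0.135], "roll": 0},
  {"jaw": 1, "linear": [0, 0, 0.15], "roll": 0},
  {"jaw": 1, "linear": [0, 0, 0.165], "roll": 0},
  {"jaw": 1, "linear": [0, 0, 0.18], "roll": 0},
  {"jaw": 1, "linear": [0, 0, 0.195], "roll": 0},
  {"jaw": 1, "linear": [0, 0, 0.21], "roll": 0},
  {"jaw": 1, "linear": [0, 0, 0.225], "roll": 0},
  {"jaw": 1, "linear": [0, 0, 0.235], "roll": 0},
  {"jaw": 1, "linear": [0, 0, 0.243], "roll": 0},
  {"jaw": 1, "linear": [0, 0, 0.2455], "roll": 0},
  {"jaw": 1, "linear": [0, 0, 0.2455], "roll": 0},
])

```text
time_s: 21.95
tcp_pos: [0.6459, -0.152, 0.1597]
orientation: [-0.024, 1.0, -0.0, 0.0]
contact_force: [0.6, 0.2, -1.9]
gripper_width: 0.017
finger_force: 3.9
```

```bash
python3 -c "
from h import *
from workcell import r
to(r,[(.645,-.152,.157)],92.7)
F=[]
for i in range(4):
  im=r.grab_frame('scene')['img'];F.append(r.read_state()['contact_force'])
print(np.mean(F,0))
a=im.astype(int);m=((a[...,0]>60)&(a[...,0]>2.2*a[...,1])&(a[...,0]>2.2*a[...,2])).astype(np.uint8)
k,l,s,c=cv2.connectedComponentsWithStats(m);i=1+np.argmax(s[1:,4]);print(s[i])
"
```

```text
t 21.95 tcp [ 0.6459 -0.152   0.1597] y heading 92.71 F [ 0.58  0.24 -1.86] w 0.017 ff 3.93 toolz [ 0. -0. -1.]
(0.645, -0.152, 0.157) -> [0.0012 0.0001 0.0036] roll 0.0001
[ 0.30052018 -0.25893243 -1.39409045]
[217 208  20  33 273]
```

It is inside the cup and still hanging freely. Lower 4 mm more, open, wait, then rise.

>>> apply_moves([
  {"jaw": 1, "linear": [0, 0, 0.0025], "roll": 0},
  {"jaw": 1, "linear": [0, 0, 0.005], "roll": 0},
  {"jaw": 1, "linear": [0, 0, 0.005], "roll": 0},
  {"jaw": 0, "linear": [0, 0, 0.005], "roll": 0},
  {"jaw": 0, "linear": [0, 0, 0.005], "roll": 0},
  {"jaw": 0, "linear": [0, 0, 0.005], "roll": 0},
  {"jaw": 0, "linear": [0, 0, 0.005], "roll": 0},
  {"jaw": 0, "linear": [0, 0, 0.005], "roll": 0},
  {"jaw": 0, "linear": [0, 0, 0.005], "roll": 0},
  {"jaw": 0, "linear": [0, 0, 0.005], "roll": 0},
  {"jaw": 0, "linear": [0, 0, 0.005], "roll": 0},
  {"jaw": 0, "linear": [0, 0, -0.04], "roll": 0},
  {"jaw": 0, "linear": [0, 0, -0.09], "roll": 0},
  {"jaw": 0, "linear": [0, 0, -0.14], "roll": 0},
  {"jaw": 0, "linear": [0, 0, -0.19], "roll": 0},
  {"jaw": 0, "linear": [0, 0, -0.19], "roll": 0},
])

```text
time_s: 23.75
tcp_pos: [0.6468, -0.1524, 0.3081]
orientation: [-0.024, 1.0, -0.002, 0.005]
contact_force: [0.2, 0.5, 0.1]
gripper_width: 0.088
finger_force: 0.0
```

```bash
python3 -c "
from h import *
from workcell import r
to(r,[],92.7)
s=r.read_state();f=r.grab_frame('wrist')
T=np.eye(4);T[:3,:3]=Ro.from_quat(s['orientation']).as_matrix();T[:3,3]=s['tcp_pos'];M=T@f['hand_eye'];W=np.linalg.inv(M)
im=f['img'];a=im.astype(int);m=((a[...,0]>60)&(a[...,0]>2.2*a[...,1])&(a[...,0]>2.2*a[...,2])).astype(np.uint8)
cs=cv2.findContours(m,0,2)[0];c=max(cs,key=cv2.contourArea);print('cup box',cv2.boundingRect(c))
for p in [(.6488,-.1525,.1),(.6488,-.1525,.21),(.612,-.1525,.207),(.686,-.1525,.207)]:
  q=f['intrinsics']@(W[:3,:3]@p+W[:3,3]);print(p,q[:2]/q[2])
# bright handle end: low-saturation bright/distinct blob printed near the cup
hsv=cv2.cvtColor(im,cv2.COLOR_RGB2HSV);x,y,w,h=cv2.boundingRect(c)
print(f['img'].shape);b=im[max(0,y-20):y+h+20:4,x-16:x+w+16:4].max(2);print(x-16,y-20)
for row in b: print(' '.join('%3d'%v for v in row))
im=r.grab_frame('scene')['img'];a=im.astype(int);m=((a[...,0]>60)&(a[...,0]>2.2*a[...,1])&(a[...,0]>2.2*a[...,2])).astype(np.uint8)
k,l,s,c=cv2.connectedComponentsWithStats(m);i=1+np.argmax(s[1:,4]);print(s[i])
"
```

```text
t 23.75 tcp [ 0.6468 -0.1524  0.3081] y heading 92.71 F [0.24 0.46 0.11] w 0.088 ff 0.0 toolz [ 0.009 -0.004 -1.   ]
cup box (303, 137, 40, 46)
(0.6488, -0.1525, 0.1) [322.01898123 165.1878371 ]
(0.6488, -0.1525, 0.21) [321.56820885 190.61209218]
(0.612, -0.1525, 0.207) [323.56750508 149.55641605]
(0.686, -0.1525, 0.207) [319.73239924 227.16234332]
(400, 640, 3)
287 117
110 109 108 108 113 109 108 116 114 114 111 113 106 112 111 117 109 113
107 109 110 109 114 114 108 109 108 108 112 112 111 111 114 113 113 113
109 106 110 108 114 114 110 107 108 112 110 112 117 113 115 116 118 116
109 108 113 109 107 112 105 114 111 110 113 111 112 117 118 110 114 115
108 108 112 107 112 109 109 111 108 110 115 114 108 109 114 113 111 113
112 107 106 108 108 107 110 101  78  77  82 111 109 113 118 117 109 115
105 115 105 110 108 111  89  78  81  79  83  76 108 106 112 112 112 112
108 109 110 106 106 110  77  94 133 151 120  78  77 113 115 113 111 115
105 108 114 107 113  77 148  92  54  34  59 135 119 107 110 111 111 108
110 107 107 107 106 151 153  63  68 110  67  96 146  92 111 114 116 112
167 171
[... 178 characters left out ...]
59  58  78  68 171 176 172 169
174 163 167 169 202  77  76  77  55  67  65  62  80  68 176 174 174 175
170 171 172 173 147  89  79  72  66 109 113  66  74 178 168 170 175 179
174 167 173 165 168 199  79  74 128 143 144 137 159 175 178 171 172 179
167 173 171 172 167 170 193 152 131 142 138 139 138 177 171 170 180 178
177 169 170 176 172 171 172 168 130 129 134 136 166 175 177 177 179 170
174 169 171 176 171 175 166 171 154 126 127 151 181 167 177 173 170 173
175 173 170 167 171 175 171 173 172 172 173 173 176 169 171 174 171 174
170 169 172 169 169 168 172 178 175 169 169 169 176 174 174 171 173 170
172 171 177 167 176 166 174 182 172 170 176 171 177 172 176 169 178 173
[217 208  20  33 271]
```

The wrist view shows the handle end at about (328,183), close to the upright prediction of (322,190). The cup is in place and the gripper is open and clear.

```bash
python3 -c "
from workcell import r
for i in range(6): r.grab_frame('scene')
print(r.hand_in())"
```

```text
the job is handed in; nothing more can be done
None
```

I swept the bin's front wall twice from floor to lip, stood the brush back in its cup bristles down, let go and handed the job in at about 24 s; the judge returned no verdict.

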